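# Close up the acrylic make-up organizer

## Robot

A 7-joint arm with a two-finger parallel gripper is mounted at the origin on the work surface. World frame = base frame: x ahead of the robot, y to its left, z up, the work surface at z = 0. Lengths are in m, angles in degrees, forces in N, time in s.
With the tool pointing down it reaches from about 0.425 to 0.875 m from the base axis. Payload 4.7 kg.
Tool frame: the origin (TCP) lies between the finger pads; the fingertips stand 8 mm ahead of it and the grasp point (between the pads) lies 11 mm behind it (env.tip_extent is the distance from the TCP to the fingertips, in m); z points along the fingers, y is the line along which they close (so a half turn about z gives the same grasp; the last joint's range is limited). The gripper opens to 87 mm and grips with 3 to 60 N. Pads are 19 mm wide; open, the fingers measure 117 mm over their backs; the gripper's body (75 mm by 190 mm) begins 51 mm behind the grasp point.
Start: joints at [-66.056, 18.392, -4.016, 83.108, 1.295, 78.541, -3.26], TCP at [0.255, 0.598, 0.231] pointing down, gripper open.
Joint ranges: [-163.93, 163.93], [-17.29, 119.83], [-79.2, 71.16], [3.27, 140.29], [-89.18, 269.18], [5.43, 117.66], [-154.24, 154.24]. Speed limits (degrees/s): [147.25, 147.25, 180, 180, 180, 180, 180].

## Interface

Orientations are given as [roll, pitch, yaw] about the fixed x, y, z axes, in that order (R = Rz(yaw) Ry(pitch) Rx(roll)).
In Python, from cell import sensors, vision, workorder, env gives the robot as it stands.
- The arm moves only by the tool drive_tool, never from a script. Its argument "moves" is a list of rows, each an object of numbers: "x", "y", "z": the shift along the tool's x, y, z in mm; "rx", "ry", "rz": the turn, a rotation vector about the tool's x, y, z in rad; "fingers": the closure, from -1 (fully open) to 1 (shut). In form: [{"x": .., "y": .., "z": .., "rx": .., "ry": .., "rz": .., "fingers": ..}, ...]. A call has 1 to 20 rows; each row is the pose to reach, as a shift and turn from the pose commanded when the call began, along the tool's axes at that moment; what a row does not reach only later rows make up. A row lasts 1/8 s, in which the tool goes at most 62.5 mm and 10.7 degrees, less where a joint would pass 70% of its speed; a pose out of reach is approached as far as the arm can. A call with a gripper value outside its range is refused whole. The fingers move at their own pace and stop on an object; "force" is the grip in N (left out, the last holds). Time passes only in rows, so rows that repeat a pose let the fingers close. It gives the time, the measured TCP pose, the force, the opening and the grip force at its end, in the units of the state.
- sensors.get_obs(): the state, without advancing time (a new reading comes with each control period).
- vision.read_camera(name): name is "scene" or "top" or "wrist"; returns a dict with "image" (480x640x3 uint8, red, green, blue), "fx", "fy", "cx", "cy" (pixels), "k1" (the pictures are not rectified: a ray, as slopes to the right and down, at radius r is drawn at 1 + k1 r^2 times it, then the intrinsics apply), "R" (3x3) and "t" (3): a world point X has camera coordinates R X + t. Camera axes: x right, y down, z forward; pixel columns grow to the right and rows downward; lengths in m; the calibration is good to about 2 mm. A picture is of the moment at which its call begins. There is no depth.
- workorder.sign_off(): hands the job in; it is judged then, once.
The state is a dict: "time_s": time; "qpos": joint angles; "joint_velocities": joint speeds; "effort": joint torques, N m; "tool_pos": TCP position; "tool_rot": TCP orientation; "force": force on the tool from outside, world axes, zero at the start; "wrist_torque": the same for the moment, N m; "grip_width": finger opening in m; "grasp_force": force on a finger pad.
Only numpy, scipy, OpenCV 4.12 (cv2) and the standard library are available. Lean on these libraries where they do the work, as an engineer would, in place of code of your own. Each camera call takes 0.05 s, during which the arm holds its last target. There are 200 camera calls.

## Task

Close up the clear acrylic organizer against dust with the fingertips only: gently push both open drawers fully home, with their fronts tight against it, and swing the raised lid down until it lies shut on the top tier. Do not slam anything or press hard, do not lift or carry anything, leave what lies in the drawers inside, and do not disturb the things standing around the organizer.

Things in the scene. Friction and masses are not known exactly. Their poses are not given: they have to be found in the camera images.
- organizer: Two-tier clear acrylic organizer, 250 wide (y), 160 deep (x), fixed on gel feet, turned up to 17 degrees. Origin: centre of underside, on the vanity top; x points from its front (drawer side, nearest the robot) to its back, y left, z up. Base tier: x -80 to 80, z to 72, two drawers side by side in front. Top tier: open tray set back as a step, x -35 to 80, z 72 to 132, contents below its rim
- drawer_left (a joint): How far the left (+y) drawer is pulled out towards the organizer's -x, in m: 0 = fully home, its front panel tight against the organizer (hard stop), 0.10 = the most. It slides with about 1 N of friction and stays where it is left; starts 0.03 to 0.065 out. Drawer 116 wide, 150 deep; its front panel covers the opening
- drawer_right (a joint): The same for the right (-y) drawer
- drawer_left_front (a point): Point on the outer face of the left drawer's blush-pink front, at its middle, 36 above the vanity top; moves with the drawer. The front is a flat upright panel 122 wide, 4 thick, from 4 to 74 above the vanity top, with a finger notch 30 wide, 12 deep in the middle of its top edge. When home its outer face lies at organizer x = -84, its middle at organizer y = +62.5
- drawer_right_front (a point): The same for the right drawer; organizer y = -62.5
- lid (a joint): Angle of the lid in rad: 0 = shut, lying flat on the top tier (hard stop); grows as the free front edge rises, 1.57 = upright, 1.75 = the most. A friction hinge (0.2 N m) keeps it where it is left; starts at 0.95 to 1.3, leaning towards the robot
- lid_hinge (a point): Middle of the lid's hinge axis, which runs along the organizer's y at its upper back edge (organizer x = +80, z = 132.5)
- lid_edge (a point): Middle of the lid's free edge (gold strip), on the outer face (the top face when shut). The lid is a clear sheet 118 from hinge axis to edge, 250 wide; hinge axis lies in its underside plane and the outer face is 4 from it. Behind and above the raised lid is free room for the fingers
- compact: Round rose powder compact, 54 across, 14 high, lying loose in the left drawer; origin at the centre of its underside
- palette: Dark eyeshadow palette, 56 x 78 x 12, lying loose in the right drawer; origin at the centre of its underside
- perfume: Glass perfume bottle, 30 x 50, 100 high with its white twist cap, standing loose beside the organizer; origin at the centre of its underside. Not to be disturbed
- dish: Round blue ceramic dish, 84 across, 22 high, loose beside the organizer; origin at the centre of its underside. Not to be disturbed
- hairbrush: Pink plastic hairbrush lying bristles up, 227 long (x, head towards +x), 62 wide, 27 high, to the right of the organizer; origin on its underside, at the root of the handle. Not to be disturbed
- curler: Steel eyelash curler lying flat, 108 long (x), 62 wide, 10 high, loose beside the organizer; origin under its pivot. Not to be disturbed

How it is judged:
By the outcome, as a careful person would: the job done as asked, in the order asked, and still so for the second after the job is handed in, with the robot touching nothing.
It also fails if it takes over 56 s, if anything falls off the work surface, if the arm or the gripper's body presses on something with over 40 N, if the wrist force passes 120 N, or if a joint passes its speed limit or range.

## Working session

There is one attempt and no reset: what is moved stays moved. The work goes in short steps, Python scripts to look and compute and a tool call to move; the robot and the scene stay as the last step left them, time stands still between calls to the robot, and variables do not carry over. Pictures are saved under pics/ and viewed, at most 10 in all, crops included, and the job is handed in when it is done.

Besides the shell and the picture viewer there is one more tool, called after ">>>" by a JSON object that holds its "method" and its "body". drive_tool: Moves the arm, as the interface text tells. Its arguments: {"type":"object","properties":{"moves":{"type":"array"},"force":{"type":"number"}},"required":["moves"]}

```bash
mkdir -p pics
cat > h.py <<'E'
import numpy as np, cv2
from cell import sensors, vision, workorder, env
def cam(n): return vision.read_camera(n)
def ray(c,u,v):
    K=np.array([[c['fx'],0,c['cx']],[0,c['fy'],c['cy']],[0,0,1.]])
    xd=np.array([(u-c['cx'])/c['fx'],(v-c['cy'])/c['fy']]); x=xd.copy()
    for _ in range(30): x=xd/(1+c['k1']*(x@x))
    R=np.array(c['R']);t=np.array(c['t'])
    d=R.T@np.array([x[0],x[1],1]); return -R.T@t, d/np.linalg.norm(d)
def plane(c,u,v,z):
    o,d=ray(c,u,v); return o+d*(z-o[2])/d[2]
def two(c1,p1,c2,p2):
    o1,d1=ray(c1,*p1);o2,d2=ray(c2,*p2)
    s=np.linalg.lstsq(np.stack([d1,-d2],1),o2-o1,rcond=None)[0]
    a=o1+s[0]*d1;b=o2+s[1]*d2; return (a+b)/2,np.linalg.norm(a-b)
def proj(c,X):
    p=np.array(c['R'])@np.array(X)+np.array(c['t']); x=p[:2]/p[2]; x=x*(1+c['k1']*(x@x))
    return np.array([c['fx']*x[0]+c['cx'],c['fy']*x[1]+c['cy']])
E
python3 - <<'E'
from h import *
import pickle
C={}
for n in("scene","top"):
    C[n]=cam(n); cv2.imwrite(f'pics/{n}0.png',C[n]['image'][:,:,::-1])
    print(n,-np.array(C[n]['R']).T@C[n]['t'],C[n]['fx'])
pickle.dump(C,open('c0.pkl','wb'))
o=sensors.get_obs();print(o)
E
```

```text
scene [ 0.63403462 -0.49278827  1.05109373] 599.8923216020344
top [0.44009245 0.04659093 1.09953545] 601.8929708150969
{'time_s': 0.1, 'qpos': array([-66.05622945,  18.43543807,  -4.0148847 ,  83.16674477,
         1.29780233,  78.54319812,  -3.25882016]), 'joint_velocities': array([-0.0190937 , -0.10094127,  0.02203314, -0.23055643,  0.01089228,
       -0.02365882, -0.00079726]), 'effort': array([ 2.67871928e-04, -4.92572629e+01, -4.05472554e-01, -3.13397491e+01,
       -6.40022568e-02,  3.94211872e-02,  5.30701482e-05]), 'tool_pos': array([0.25527043, 0.59724815, 0.22957396]), 'tool_rot': array([-1.79900006e+02,  8.46823311e-03,  1.56866931e+02]), 'force': array([1.70707874, 0.51116884, 0.332146  ]), 'wrist_torque': array([ 0.01916929, -0.03825153,  0.07490262]), 'grasp_force': 0.0, 'grip_width': 0.08722645532441654}
```

View pics/scene0.png

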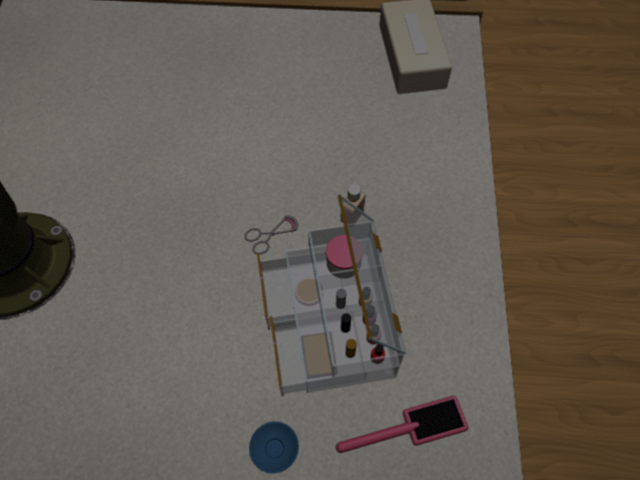

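View pics/top0.png

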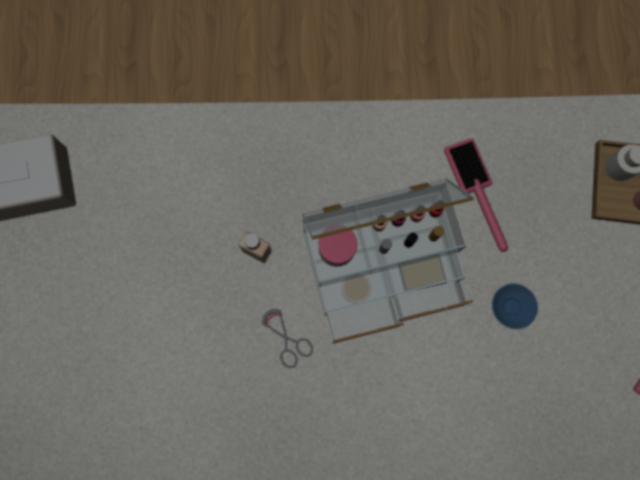

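The scene picture shows the organizer around (330,310), with the lid's gold strip from (342,197) to (370,338). The drawer fronts are at (265,290) and (277,355). The top picture shows the fronts at (367,333) and (435,310), and the lid edge from (312,236) to (471,200). The curler (285,340), perfume (256,245), dish (515,305) and brush (480,195) stand around it.

Run:
```python
from h import *
import pickle
C=pickle.load(open('c0.pkl','rb'))
def crop(n,x0,y0,w,h,s):
    im=C[n]['image'][y0:y0+h,x0:x0+w,::-1]; im=np.clip(im.astype(float)*1.8,0,255).astype(np.uint8)
    return cv2.resize(im,None,fx=s,fy=s,interpolation=cv2.INTER_CUBIC)
cv2.imwrite('pics/tc.png',crop('top',290,170,200,180,3.3))
cv2.imwrite('pics/sc.png',crop('scene',240,180,180,220,2.7))
for n in C:
    hsv=cv2.cvtColor(C[n]['image'],cv2.COLOR_RGB2HSV)
    m=cv2.inRange(hsv,(8,110,60),(22,255,255))
    if n=='top': m[:130]=0;m[:,:290]=0;m[:,490:]=0
    else: m[:185]=0;m[:,420:]=0;m[:,:240]=0
    k,l,st,ce=cv2.connectedComponentsWithStats(m)
    for i in range(1,k):
        if st[i,4]>20:
            ys,xs=np.where(l==i); P=np.stack([xs,ys],1).astype(np.float32)
            r=cv2.fitLine(P,cv2.DIST_L2,0,.01,.01).ravel(); s=(P-r[2:])@r[:2]
            print(n,st[i],r[2:]+r[:2]*s.min(),r[2:]+r[:2]*s.max())
```

```text
scene [338 195  34 144 430] [338.78427 195.04688] [369.75833 337.61798]
scene [373 234   8  17  61] [373.87344 233.69423] [379.6275 250.1304]
scene [257 254   5  22  42] [257.56723 253.9132 ] [260.79886 275.0308 ]
scene [261 280   6  36  66] [261.31433 279.96042] [265.7305  315.03394]
scene [392 314   9  18  76] [393.4549  313.54456] [399.01547 331.3082 ]
scene [270 317   5  24  46] [270.56454 316.91772] [273.9294  340.01028]
scene [347 339   9  10  70] [348.94095 339.50742] [352.8214  347.60645]
scene [274 344   7  41  79] [274.5008  343.93463] [279.7361  384.03445]
top [412 184  16   5  44] [411.96735 187.84465] [427.13803 184.65692]
top [370 198 101  27 240] [370.19006 223.76004] [470.18835 198.75317]
top [324 205  16   6  46] [324.12967 209.52284] [338.96152 205.8448 ]
top [317 227  36  11  86] [317.12863 236.52104] [352.21216 227.85934]
top [433 227  10   9  64] [434.14267 233.24359] [441.8437  228.73314]
```

View pics/tc.png

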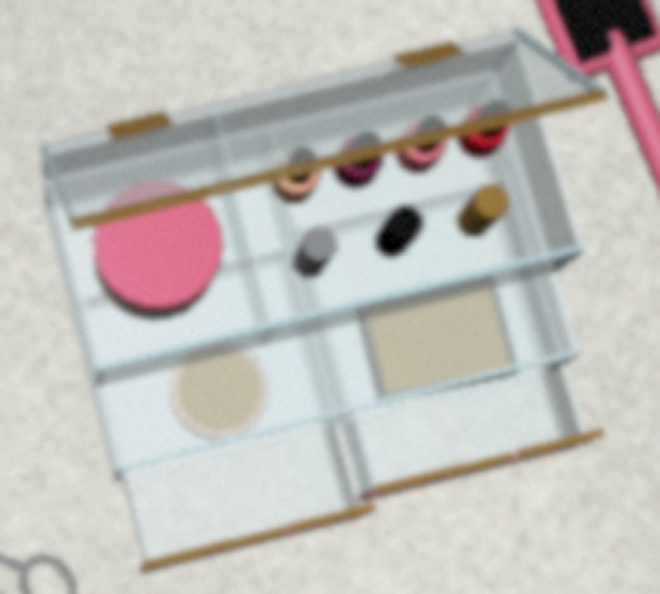

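View pics/sc.png

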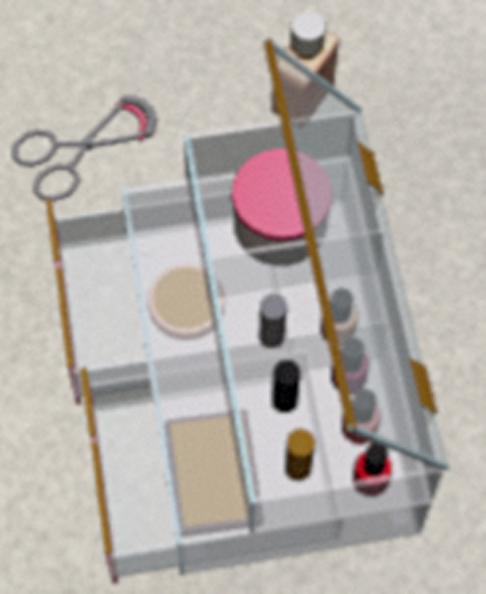

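Run:
```python
from h import *
import pickle
C=pickle.load(open('c0.pkl','rb'));T=C['top'];S=C['scene']
t=lambda x,y:(x/3.3+290-.35,y/3.3+170-.35)
s=lambda x,y:(x/2.7+240-.3,y/2.7+180-.3)
pts=dict(Lo=((145,568),(50,203)),Li=((372,510),(78,400)),Ri=((367,496),(86,372)),Ro=((602,433),(114,578)),
EL=((75,223),(269,43)),ER=((602,95),(350,428)),rimL=((98,372),(187,140)),rimR=((580,252),(256,530)),
hL=((45,148),(358,108)),hR=((518,33),(444,467)),bL=((118,473),(125,190)),bR=((577,355),(183,570)))
P={}
for k,(a,b) in pts.items():
    P[k],e=two(T,t(*a),S,s(*b)); print(k,P[k].round(4),'gap',round(e,4))
for a,b in(('Lo','Li'),('Ri','Ro'),('EL','ER'),('rimL','rimR'),('hL','hR'),('bL','bR')):
    d=P[b]-P[a]; print(a,b,np.linalg.norm(d).round(4),'yaw',np.degrees(np.arctan2(d[1],d[0]))+90)
# plane based
for k,z in(('Lo',.074),('Li',.074),('Ri',.074),('Ro',.074),('rimL',.132),('rimR',.132),('hL',.132),('hR',.132),('bL',.072),('bR',.072)):
    a,b=pts[k];print(k,plane(T,*t(*a),z).round(4)[:2],plane(S,*s(*b),z).round(4)[:2])
# others
for n,p,z in(('curler ring',(289,359),.005),('curler ring2',(304,347),.005),('curler head',(272,317),.005),('perf cap',(253,241),.1),('dish',(515,305),.02),('brush tip',(503,248),.02)):
    print(n,plane(T,*p,z).round(3))
```

```text
Lo [0.4815 0.0093 0.0717] gap 0.0026
Li [ 0.5106 -0.115   0.0295] gap 0.001
Ri [ 0.5167 -0.1076  0.0613] gap 0.0029
Ro [ 0.5473 -0.2363  0.0478] gap 0.0001
EL [0.6269 0.0421 0.2331] gap 0.0006
ER [ 0.681  -0.1974  0.2324] gap 0.0006
rimL [0.575  0.0319 0.1278] gap 0.0022
rimR [ 0.6341 -0.2171  0.1026] gap 0.0009
hL [0.6861 0.0559 0.139 ] gap 0.0017
hR [ 0.7412 -0.184   0.1372] gap 0.0004
bL [0.5309 0.0221 0.0712] gap 0.004
bR [ 0.5897 -0.2275  0.0424] gap 0.0006
Lo Li 0.1345 yaw 13.176767422863463
Ri Ro 0.1329 yaw 13.375354383851374
EL ER 0.2456 yaw 12.733727783819148
rimL rimR 0.2572 yaw 13.364216557384353
hL hR 0.2462 yaw 12.92810404887706
bL bR 0.258 yaw 13.255672356366276
Lo [0.4802 0.0089] [0.483  0.0086]
Li [ 0.5072 -0.1085] [ 0.5164 -0.1313]
Ri [ 0.5144 -0.1062] [ 0.5196 -0.1121]
Ro [ 0.5445 -0.2292] [ 0.5496 -0.2429]
rimL [0.5734 0.0316] [0.5762 0.03  ]
rimR [ 0.6288 -0.2092] [ 0.6337 -0.2258]
hL [0.6871 0.0557] [0.6873 0.0605]
hR [ 0.7426 -0.1853] [ 0.742  -0.1821]
bL [0.5289 0.0215] [0.5328 0.0224]
bR [ 0.5857 -0.2197] [ 0.5907 -0.2353]
curler ring [0.454 0.087 0.005]
curler ring2 [0.475 0.06  0.005]
curler head [0.53  0.117 0.005]
perf cap [0.651 0.142 0.1  ]
dish [ 0.541 -0.32   0.02 ]
brush tip [ 0.646 -0.307  0.02 ]
```

>>> {"method": "drive_tool", "body": {"moves": [{"x": -329, "y": -248, "z": -30, "rz": 0.8, "fingers": 1}, {"x": -329, "y": -248, "z": -30, "rz": 0.8, "fingers": 1}, {"x": -329, "y": -248, "z": -30, "rz": 0.8, "fingers": 1}, {"x": -329, "y": -248, "z": -30, "rz": 0.8, "fingers": 1}, {"x": -329, "y": -248, "z": -30, "rz": 1.5, "fingers": 1}, {"x": -329, "y": -248, "z": -30, "rz": 1.5, "fingers": 1}, {"x": -329, "y": -248, "z": -30, "rz": 1.5, "fingers": 1}, {"x": -447, "y": -525, "z": 30, "rz": 1.5, "fingers": 1}, {"x": -447, "y": -525, "z": 30, "rz": 2.513, "fingers": 1}, {"x": -447, "y": -525, "z": 30, "rz": 2.513, "fingers": 1}, {"x": -447, "y": -525, "z": 30, "rz": 2.513, "fingers": 1}, {"x": -447, "y": -525, "z": 30, "rz": 2.513, "fingers": 1}, {"x": -447, "y": -525, "z": 30, "rz": 2.513, "fingers": 1}, {"x": -447, "y": -525, "z": 30, "rz": 2.513, "fingers": 1}, {"x": -447, "y": -525, "z": 30, "rz": 2.513, "fingers": 1}, {"x": -447, "y": -525, "z": 30, "rz": 2.513, "fingers": 1}, {"x": -447, "y": -525, "z": 30, "rz": 2.513, "fingers": 1}]}}

```text
invalid input at $.moves[0]: expected keys x, y, z, rx, ry, rz, fingers
```

>>> {"method": "drive_tool", "body": {"moves": [{"x": -329, "y": -248, "z": -30, "rx": 0, "ry": 0, "rz": 0.8, "fingers": 1}, {"x": -329, "y": -248, "z": -30, "rx": 0, "ry": 0, "rz": 0.8, "fingers": 1}, {"x": -329, "y": -248, "z": -30, "rx": 0, "ry": 0, "rz": 0.8, "fingers": 1}, {"x": -329, "y": -248, "z": -30, "rx": 0, "ry": 0, "rz": 0.8, "fingers": 1}, {"x": -329, "y": -248, "z": -30, "rx": 0, "ry": 0, "rz": 1.5, "fingers": 1}, {"x": -329, "y": -248, "z": -30, "rx": 0, "ry": 0, "rz": 1.5, "fingers": 1}, {"x": -329, "y": -248, "z": -30, "rx": 0, "ry": 0, "rz": 1.5, "fingers": 1}, {"x": -447, "y": -525, "z": 30, "rx": 0, "ry": 0, "rz": 1.5, "fingers": 1}, {"x": -447, "y": -525, "z": 30, "rx": 0, "ry": 0, "rz": 2.513, "fingers": 1}, {"x": -447, "y": -525, "z": 30, "rx": 0, "ry": 0, "rz": 2.513, "fingers": 1}, {"x": -447, "y": -525, "z": 30, "rx": 0, "ry": 0, "rz": 2.513, "fingers": 1}, {"x": -447, "y": -525, "z": 30, "rx": 0, "ry": 0, "rz": 2.513, "fingers": 1}, {"x": -447, "y": -525, "z": 30, "rx": 0, "ry": 0, "rz": 2.513, "fingers": 1}, {"x": -447, "y": -525, "z": 30, "rx": 0, "ry": 0, "rz": 2.513, "fingers": 1}, {"x": -447, "y": -525, "z": 30, "rx": 0, "ry": 0, "rz": 2.513, "fingers": 1}, {"x": -447, "y": -525, "z": 30, "rx": 0, "ry": 0, "rz": 2.513, "fingers": 1}, {"x": -447, "y": -525, "z": 30, "rx": 0, "ry": 0, "rz": 2.513, "fingers": 1}]}}

```text
time_s: 2.22
tool_pos: [0.4602, -0.0605, 0.2005]
tool_rot: [-180.0, 0.0, 12.9]
force: [-0.3, -0.2, -0.2]
grip_width: 0.0002
grasp_force: 0.0
```

>>> {"method": "drive_tool", "body": {"moves": [{"x": 0, "y": 0, "z": 55, "rx": 0, "ry": 0, "rz": 0, "fingers": 1}, {"x": 0, "y": 0, "z": 110, "rx": 0, "ry": 0, "rz": 0, "fingers": 1}, {"x": 0, "y": 0, "z": 145, "rx": 0, "ry": 0, "rz": 0, "fingers": 1}, {"x": 5, "y": 0, "z": 160, "rx": 0, "ry": 0, "rz": 0, "fingers": 1}, {"x": 12, "y": 0, "z": 160, "rx": 0, "ry": 0, "rz": 0, "fingers": 1}, {"x": 17, "y": 0, "z": 160, "rx": 0, "ry": 0, "rz": 0, "fingers": 1}, {"x": 21, "y": 0, "z": 160, "rx": 0, "ry": 0, "rz": 0, "fingers": 1}, {"x": 25, "y": 0, "z": 160, "rx": 0, "ry": 0, "rz": 0, "fingers": 1}, {"x": 29, "y": 0, "z": 160, "rx": 0, "ry": 0, "rz": 0, "fingers": 1}, {"x": 33, "y": 0, "z": 160, "rx": 0, "ry": 0, "rz": 0, "fingers": 1}, {"x": 37, "y": 0, "z": 160, "rx": 0, "ry": 0, "rz": 0, "fingers": 1}, {"x": 41, "y": 0, "z": 160, "rx": 0, "ry": 0, "rz": 0, "fingers": 1}, {"x": 45, "y": 0, "z": 160, "rx": 0, "ry": 0, "rz": 0, "fingers": 1}, {"x": 49, "y": 0, "z": 160, "rx": 0, "ry": 0, "rz": 0, "fingers": 1}, {"x": 53, "y": 0, "z": 160, "rx": 0, "ry": 0, "rz": 0, "fingers": 1}, {"x": 57, "y": 0, "z": 160, "rx": 0, "ry": 0, "rz": 0, "fingers": 1}, {"x": 60, "y": 0, "z": 160, "rx": 0, "ry": 0, "rz": 0, "fingers": 1}, {"x": 62, "y": 0, "z": 160, "rx": 0, "ry": 0, "rz": 0, "fingers": 1}]}}

```text
time_s: 4.47
tool_pos: [0.5208, -0.0468, 0.0405]
tool_rot: [-180.0, 0.0, 12.9]
force: [-1.0, 0.8, -0.4]
grip_width: 0.0004
grasp_force: 0.4
```

```bash
cat > look.py <<'E'
from h import *
import sys
c=cam('top'); s=cam('scene')
a=cv2.resize(c['image'][170:350,290:490],None,fx=2,fy=2,interpolation=cv2.INTER_CUBIC)
b=cv2.resize(s['image'][190:400,240:420],None,fx=1.714,fy=1.714,interpolation=cv2.INTER_CUBIC)[:360]
cv2.imwrite(f'pics/{sys.argv[1]}.png',np.clip(np.hstack([a,b])[:,:,::-1]*1.8,0,255).astype(np.uint8))
E
python3 look.py l1
```

```text
(no output)
```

View pics/l1.png

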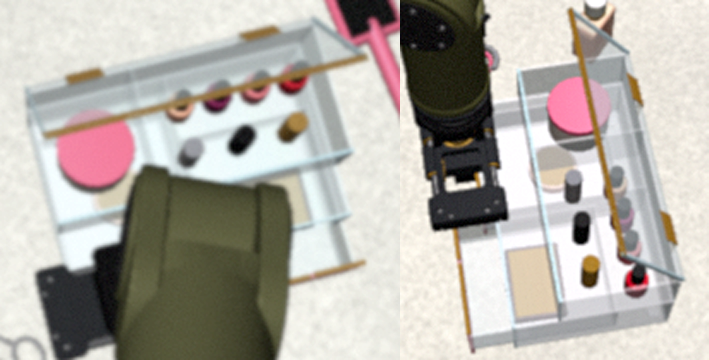

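The picture shows the gripper at the left front, which is almost home. The right drawer is untouched and the lid is still raised.

>>> {"method": "drive_tool", "body": {"moves": [{"x": 1.5, "y": 0, "z": 0, "rx": 0, "ry": 0, "rz": 0, "fingers": 1}, {"x": 3, "y": 0, "z": 0, "rx": 0, "ry": 0, "rz": 0, "fingers": 1}, {"x": 4.5, "y": 0, "z": 0, "rx": 0, "ry": 0, "rz": 0, "fingers": 1}, {"x": 6, "y": 0, "z": 0, "rx": 0, "ry": 0, "rz": 0, "fingers": 1}, {"x": 7, "y": 0, "z": 0, "rx": 0, "ry": 0, "rz": 0, "fingers": 1}, {"x": 8, "y": 0, "z": 0, "rx": 0, "ry": 0, "rz": 0, "fingers": 1}]}}

```text
time_s: 5.32
tool_pos: [0.5285, -0.0451, 0.0406]
tool_rot: [-180.0, -0.0, 12.9]
force: [-1.8, -0.6, 0.5]
grip_width: 0.0007
grasp_force: 0.4
```

>>> {"method": "drive_tool", "body": {"moves": [{"x": 1, "y": 0, "z": 0, "rx": 0, "ry": 0, "rz": 0, "fingers": 1}, {"x": 2, "y": 0, "z": 0, "rx": 0, "ry": 0, "rz": 0, "fingers": 1}]}}

```text
time_s: 5.58
tool_pos: [0.5303, -0.0447, 0.0405]
tool_rot: [-180.0, 0.0, 12.9]
force: [-2.9, -0.0, 0.8]
grip_width: 0.0005
grasp_force: 1.3
```

>>> {"method": "drive_tool", "body": {"moves": [{"x": 1, "y": 0, "z": 0, "rx": 0, "ry": 0, "rz": 0, "fingers": 1}, {"x": 1, "y": 0, "z": 0, "rx": 0, "ry": 0, "rz": 0, "fingers": 1}]}}

```text
time_s: 5.82
tool_pos: [0.5303, -0.0446, 0.0404]
tool_rot: [-180.0, 0.1, 12.9]
force: [-5.3, -1.2, 3.4]
grip_width: 0.0004
grasp_force: 2.6
```

The left drawer stopped at TCP organizer x = -94.6 mm with the force up to 5.5 N, so it is home. Next is the right drawer.

>>> {"method": "drive_tool", "body": {"moves": [{"x": -15, "y": 0, "z": 0, "rx": 0, "ry": 0, "rz": 0, "fingers": 1}, {"x": -45, "y": 0, "z": 0, "rx": 0, "ry": 0, "rz": 0, "fingers": 1}, {"x": -65, "y": 0, "z": 0, "rx": 0, "ry": 0, "rz": 0, "fingers": 1}, {"x": -65, "y": 30, "z": 0, "rx": 0, "ry": 0, "rz": 0, "fingers": 1}, {"x": -65, "y": 75, "z": 0, "rx": 0, "ry": 0, "rz": 0, "fingers": 1}, {"x": -65, "y": 110, "z": 0, "rx": 0, "ry": 0, "rz": 0, "fingers": 1}, {"x": -63, "y": 123, "z": 0, "rx": 0, "ry": 0, "rz": 0, "fingers": 1}, {"x": -55, "y": 123, "z": 0, "rx": 0, "ry": 0, "rz": 0, "fingers": 1}, {"x": -49, "y": 123, "z": 0, "rx": 0, "ry": 0, "rz": 0, "fingers": 1}, {"x": -44, "y": 123, "z": 0, "rx": 0, "ry": 0, "rz": 0, "fingers": 1}, {"x": -40, "y": 123, "z": 0, "rx": 0, "ry": 0, "rz": 0, "fingers": 1}, {"x": -36, "y": 123, "z": 0, "rx": 0, "ry": 0, "rz": 0, "fingers": 1}, {"x": -32, "y": 123, "z": 0, "rx": 0, "ry": 0, "rz": 0, "fingers": 1}, {"x": -28, "y": 123, "z": 0, "rx": 0, "ry": 0, "rz": 0, "fingers": 1}, {"x": -24, "y": 123, "z": 0, "rx": 0, "ry": 0, "rz": 0, "fingers": 1}, {"x": -20, "y": 123, "z": 0, "rx": 0, "ry": 0, "rz": 0, "fingers": 1}, {"x": -16, "y": 123, "z": 0, "rx": 0, "ry": 0, "rz": 0, "fingers": 1}, {"x": -12, "y": 123, "z": 0, "rx": 0, "ry": 0, "rz": 0, "fingers": 1}, {"x": -10, "y": 123, "z": 0, "rx": 0, "ry": 0, "rz": 0, "fingers": 1}, {"x": -8, "y": 123, "z": 0, "rx": 0, "ry": 0, "rz": 0, "fingers": 1}]}}

```text
time_s: 8.32
tool_pos: [0.5511, -0.1661, 0.0406]
tool_rot: [-180.0, -0.0, 12.9]
force: [-1.9, -0.6, -0.4]
grip_width: 0.0003
grasp_force: 0.4
```

>>> {"method": "drive_tool", "body": {"moves": [{"x": 1.5, "y": 0, "z": 0, "rx": 0, "ry": 0, "rz": 0, "fingers": 1}, {"x": 3, "y": 0, "z": 0, "rx": 0, "ry": 0, "rz": 0, "fingers": 1}, {"x": 4, "y": 0, "z": 0, "rx": 0, "ry": 0, "rz": 0, "fingers": 1}, {"x": 5, "y": 0, "z": 0, "rx": 0, "ry": 0, "rz": 0, "fingers": 1}, {"x": 6, "y": 0, "z": 0, "rx": 0, "ry": 0, "rz": 0, "fingers": 1}]}}

```text
time_s: 8.95
tool_pos: [0.5569, -0.1647, 0.0406]
tool_rot: [-180.0, -0.0, 12.9]
force: [-0.8, -0.4, -0.2]
grip_width: 0.0007
grasp_force: 0.4
```

>>> {"method": "drive_tool", "body": {"moves": [{"x": 1, "y": 0, "z": 0, "rx": 0, "ry": 0, "rz": 0, "fingers": 1}, {"x": 2, "y": 0, "z": 0, "rx": 0, "ry": 0, "rz": 0, "fingers": 1}, {"x": 2, "y": 0, "z": 0, "rx": 0, "ry": 0, "rz": 0, "fingers": 1}]}}

```text
time_s: 9.32
tool_pos: [0.5579, -0.1645, 0.0405]
tool_rot: [-180.0, 0.1, 12.9]
force: [-4.2, -0.7, 3.6]
grip_width: 0.0003
grasp_force: 2.4
```

The right drawer stopped at the same organizer x (-94.7 mm), so it is home. I'll back off, rise and go over behind the lid.

>>> {"method": "drive_tool", "body": {"moves": [{"x": -15, "y": 0, "z": 0, "rx": 0, "ry": 0, "rz": 0, "fingers": 1}, {"x": -40, "y": 0, "z": -20, "rx": 0, "ry": 0, "rz": 0, "fingers": 1}, {"x": -50, "y": 0, "z": -75, "rx": 0, "ry": 0, "rz": 0, "fingers": 1}, {"x": -50, "y": 0, "z": -135, "rx": 0, "ry": 0, "rz": 0, "fingers": 1}, {"x": -50, "y": 0, "z": -195, "rx": 0, "ry": 0, "rz": 0, "fingers": 1}, {"x": -50, "y": 0, "z": -250, "rx": 0, "ry": 0, "rz": 0, "fingers": 1}, {"x": -40, "y": -5, "z": -265, "rx": 0, "ry": 0, "rz": 0, "fingers": 1}, {"x": -10, "y": -20, "z": -265, "rx": 0, "ry": 0, "rz": 0, "fingers": 1}, {"x": 40, "y": -40, "z": -265, "rx": 0, "ry": 0, "rz": 0, "fingers": 1}, {"x": 90, "y": -55, "z": -265, "rx": 0, "ry": 0, "rz": 0, "fingers": 1}, {"x": 135, "y": -62, "z": -265, "rx": 0, "ry": 0, "rz": 0, "fingers": 1}, {"x": 155, "y": -62, "z": -265, "rx": 0, "ry": 0, "rz": 0, "fingers": 1}, {"x": 155, "y": -62, "z": -265, "rx": 0, "ry": 0, "rz": 0, "fingers": 1}, {"x": 155, "y": -62, "z": -265, "rx": 0, "ry": 0, "rz": 0, "fingers": 1}]}}

```text
time_s: 11.08
tool_pos: [0.6953, -0.0705, 0.3059]
tool_rot: [180.0, -0.0, 12.8]
force: [-0.2, -0.7, 0.7]
grip_width: 0.0002
grasp_force: 0.0
```

```bash
python3 look.py l2
```

```text
(no output)
```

View pics/l2.png

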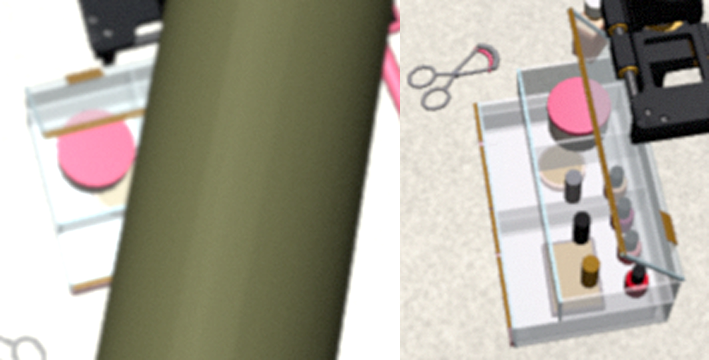

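The picture shows both fronts flush along (475,105)-(512,345), the contents still inside, and the gripper behind the raised lid.

>>> {"method": "drive_tool", "body": {"moves": [{"x": 0, "y": 0, "z": 40, "rx": 0, "ry": 0, "rz": 0, "fingers": 1}, {"x": 0, "y": 0, "z": 75, "rx": 0, "ry": 0, "rz": 0, "fingers": 1}, {"x": -3, "y": 0, "z": 81, "rx": 0, "ry": 0, "rz": 0, "fingers": 1}, {"x": -8, "y": 0, "z": 81, "rx": 0, "ry": 0, "rz": 0, "fingers": 1}, {"x": -11, "y": 0, "z": 81, "rx": 0, "ry": 0, "rz": 0, "fingers": 1}, {"x": -14, "y": 0, "z": 81, "rx": 0, "ry": 0, "rz": 0, "fingers": 1}, {"x": -17, "y": 0, "z": 82, "rx": 0, "ry": 0, "rz": 0, "fingers": 1}, {"x": -19, "y": 0, "z": 84, "rx": 0, "ry": 0, "rz": 0, "fingers": 1}, {"x": -22, "y": 0, "z": 85, "rx": 0, "ry": 0, "rz": 0, "fingers": 1}, {"x": -25, "y": 0, "z": 87, "rx": 0, "ry": 0, "rz": 0, "fingers": 1}, {"x": -28, "y": 0, "z": 90, "rx": 0, "ry": 0, "rz": 0, "fingers": 1}, {"x": -32, "y": 0, "z": 93, "rx": 0, "ry": 0, "rz": 0, "fingers": 1}]}}

```text
time_s: 12.68
tool_pos: [0.6646, -0.0766, 0.2124]
tool_rot: [180.0, 0.0, 12.9]
force: [0.9, -0.4, 0.8]
grip_width: 0.0009
grasp_force: 0.9
```

>>> {"method": "drive_tool", "body": {"moves": [{"x": -5, "y": 0, "z": 5, "rx": 0, "ry": 0, "rz": 0, "fingers": 1}, {"x": -8.5, "y": 0, "z": 8.5, "rx": 0, "ry": 0, "rz": 0, "fingers": 1}, {"x": -12, "y": 0, "z": 12, "rx": 0, "ry": 0, "rz": 0, "fingers": 1}, {"x": -16, "y": 0, "z": 17, "rx": 0, "ry": 0, "rz": 0, "fingers": 1}, {"x": -19, "y": 0, "z": 21.5, "rx": 0, "ry": 0, "rz": 0, "fingers": 1}, {"x": -21, "y": 0, "z": 25.5, "rx": 0, "ry": 0, "rz": 0, "fingers": 1}, {"x": -24, "y": 0, "z": 31.5, "rx": 0, "ry": 0, "rz": 0, "fingers": 1}, {"x": -26, "y": 0, "z": 36, "rx": 0, "ry": 0, "rz": 0, "fingers": 1}, {"x": -28, "y": 0, "z": 40.5, "rx": 0, "ry": 0, "rz": 0, "fingers": 1}, {"x": -29.5, "y": 0, "z": 45.5, "rx": 0, "ry": 0, "rz": 0, "fingers": 1}, {"x": -30.5, "y": 0, "z": 49, "rx": 0, "ry": 0, "rz": 0, "fingers": 1}, {"x": -31, "y": 0, "z": 52, "rx": 0, "ry": 0, "rz": 0, "fingers": 1}]}}

```text
time_s: 14.18
tool_pos: [0.6345, -0.0834, 0.1603]
tool_rot: [-180.0, 0.0, 12.9]
force: [0.2, -0.2, 1.8]
grip_width: 0.0004
grasp_force: 0.7
```

>>> {"method": "drive_tool", "body": {"moves": [{"x": -0.5, "y": 0, "z": 3, "rx": 0, "ry": 0, "rz": 0, "fingers": 1}, {"x": -1, "y": 0, "z": 6, "rx": 0, "ry": 0, "rz": 0, "fingers": 1}, {"x": -1.5, "y": 0, "z": 8.5, "rx": 0, "ry": 0, "rz": 0, "fingers": 1}, {"x": -2, "y": 0, "z": 11, "rx": 0, "ry": 0, "rz": 0, "fingers": 1}, {"x": -2, "y": 0, "z": 13, "rx": 0, "ry": 0, "rz": 0, "fingers": 1}, {"x": -2, "y": 0, "z": 14, "rx": 0, "ry": 0, "rz": 0, "fingers": 1}, {"x": -2, "y": 0, "z": 15, "rx": 0, "ry": 0, "rz": 0, "fingers": 1}, {"x": -2, "y": 0, "z": 15, "rx": 0, "ry": 0, "rz": 0, "fingers": 1}]}}

```text
time_s: 15.18
tool_pos: [0.6326, -0.0838, 0.1454]
tool_rot: [-180.0, 0.0, 12.9]
force: [0.7, -0.1, 0.8]
grip_width: 0.0003
grasp_force: 0.4
```

>>> {"method": "drive_tool", "body": {"moves": [{"x": 0, "y": 0, "z": 0.7, "rx": 0, "ry": 0, "rz": 0, "fingers": 1}, {"x": 0, "y": 0, "z": 1.4, "rx": 0, "ry": 0, "rz": 0, "fingers": 1}, {"x": 0, "y": 0, "z": 1.4, "rx": 0, "ry": 0, "rz": 0, "fingers": 1}]}}

```text
time_s: 15.55
tool_pos: [0.6326, -0.0838, 0.145]
tool_rot: [-180.0, -0.0, 12.9]
force: [-2.0, 0.2, 6.1]
grip_width: 0.0003
grasp_force: 2.8
```

The lid is on its stop: the tip is at z = 137 mm (136.5 expected), with 6 N on it. I'll retreat upward and check.

>>> {"method": "drive_tool", "body": {"moves": [{"x": 0, "y": 0, "z": -10, "rx": 0, "ry": 0, "rz": 0, "fingers": 1}, {"x": 0, "y": 0, "z": -50, "rx": 0, "ry": 0, "rz": 0, "fingers": 1}, {"x": 0, "y": 0, "z": -100, "rx": 0, "ry": 0, "rz": 0, "fingers": 1}, {"x": 0, "y": -30, "z": -140, "rx": 0, "ry": 0, "rz": 0, "fingers": 1}, {"x": -40, "y": -80, "z": -150, "rx": 0, "ry": 0, "rz": 0, "fingers": 1}, {"x": -70, "y": -140, "z": -150, "rx": 0, "ry": 0, "rz": 0, "fingers": 1}, {"x": -100, "y": -200, "z": -150, "rx": 0, "ry": 0, "rz": 0, "fingers": 1}, {"x": -130, "y": -260, "z": -150, "rx": 0, "ry": 0, "rz": 0, "fingers": 1}, {"x": -150, "y": -320, "z": -150, "rx": 0, "ry": 0, "rz": 0, "fingers": 1}, {"x": -150, "y": -380, "z": -150, "rx": 0, "ry": 0, "rz": 0, "fingers": 1}, {"x": -150, "y": -380, "z": -150, "rx": 0, "ry": 0, "rz": 0, "fingers": 1}, {"x": -150, "y": -380, "z": -150, "rx": 0, "ry": 0, "rz": 0, "fingers": 1}, {"x": -150, "y": -380, "z": -150, "rx": 0, "ry": 0, "rz": 0, "fingers": 1}]}}

```text
time_s: 17.18
tool_pos: [0.4028, 0.2513, 0.2943]
tool_rot: [180.0, -0.0, 12.7]
force: [0.6, 0.6, -0.1]
grip_width: 0.0003
grasp_force: 0.0
```

```bash
python3 look.py l3
```

```text
(no output)
```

View pics/l3.png

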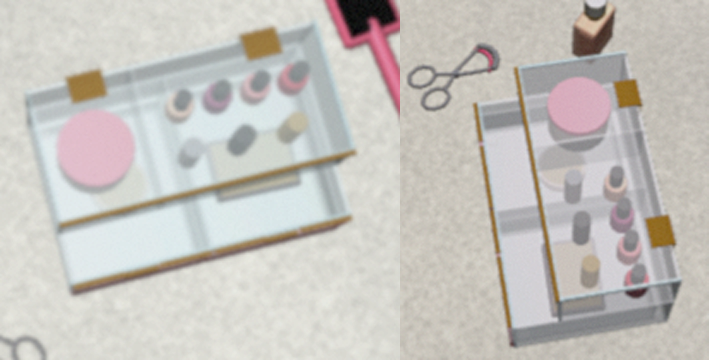

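The picture shows the lid flat on the rim from (60,225) to (353,153), and both fronts in one line from (72,290) to (350,218). A quick numeric check before I hand it in.

Run:
```python
from h import *
T=cam('top');S=cam('scene')
O=np.array([.636,-.082]);a=np.radians(13);E=np.array([[np.cos(a),np.sin(a)],[-np.sin(a),np.cos(a)]])
for c,n in((T,'top'),(S,'scene')):
    hsv=cv2.cvtColor(c['image'],cv2.COLOR_RGB2HSV); m=cv2.inRange(hsv,(8,100,50),(22,255,255))
    ys,xs=np.where(m)
    for name,z,lo,hi in(('front',.074,-.10,-.07),('lid',.1365,-.05,-.025)):
        P=np.array([E@(plane(c,u,v,z)[:2]-O) for u,v in zip(xs,ys)])
        k=(P[:,0]>lo)&(P[:,0]<hi)&(abs(P[:,1])<.13)
        for s,t in((1,'L'),(-1,'R')):
            q=P[k&(P[:,1]*s>.01)]; print(n,name,t,len(q),np.median(q[:,0]).round(4) if len(q) else None)
```

```text
top front L 86 -0.083
top front R 85 -0.0832
top lid L 41 -0.0365
top lid R 64 -0.0365
scene front L 83 -0.0821
scene front R 101 -0.0824
scene lid L 93 -0.0361
scene lid R 117 -0.0364
```

Both fronts measure -82 to -83 mm, where -82 is the home edge middle. The lid strip lies flat, with both views agreeing at its shut height.

```bash
python3 -c "
from cell import workorder; print(workorder.sign_off())"
```

```text
the job is handed in; nothing more can be done
None
```

I pushed both drawers fully home, then swung the lid shut, touching only with the fingertips and seeing no more than about 6 N at each stop; the job was handed in after about 17 s of robot time.

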